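Put two suspension bushes into the order tray

TASK

On the parts counter, put the two suspension bushes into the green tray, one in each round pocket, standing upright on the pocket floor. Leave the open steel sleeve, the hexagon nut and the oil filter where they are.

Things in the scene. Friction and masses are not known exactly. Their poses are not given: they have to be found in the camera images.
- bush_a_mid (a point): A suspension bush standing upright on the counter: a smooth steel-sided round block, 36 mm diameter, 42 mm tall, its closed flat top showing a black rubber ring round a small steel tube end (no open bore), about 0.16 kg. The point is its centre, 21 mm above its underside; z is its axis. The two bushes are alike.
- bush_b_mid (a point): A suspension bush standing upright on the counter: a smooth steel-sided round block, 36 mm diameter, 42 mm tall, its closed flat top showing a black rubber ring round a small steel tube end (no open bore), about 0.16 kg. The point is its centre, 21 mm above its underside; z is its axis. The two bushes are alike.
- pocket_1 (a point): Centre of the floor of one of the two equal round pockets in the tray, an oblong green plastic block, 190 x 86 mm and 20 mm tall, fixed to the counter at any yaw. Pocket 56 mm wide, 16 mm deep; its floor is 4 mm above the counter. The x axis runs along the tray's length; the other pocket's centre is 110 mm away along +x. Open from above.
- pocket_2 (a point): Centre of the floor of one of the two equal round pockets in the tray, an oblong green plastic block, 190 x 86 mm and 20 mm tall, fixed to the counter at any yaw. Pocket 56 mm wide, 16 mm deep; its floor is 4 mm above the counter. The x axis runs along the tray's length; the other pocket's centre is 110 mm away along -x. Open from above.
- sleeve: Bystander: a plain open steel tube standing on the counter, 40 mm outside, 30 mm bore, 28 mm tall. Origin: centre of its underside. Not to be moved.
- nut: Bystander: a large steel hexagon nut lying flat, 46 mm across flats, 24 mm tall, open bore. Origin: centre of its underside. Not to be moved.
- filter: Bystander: a white oil filter canister standing on the counter, 75 mm diameter, 80 mm tall. Origin: centre of its underside. Not to be moved.

How it is judged:
At the end, for the whole second after the job is handed in: One bush in each pocket: its centre within 14 mm of the pocket's centre seen from above and less than 31 mm above the counter (25 mm when it stands on the pocket floor), its axis within 0.17 rad (10 degrees) of vertical, at rest (under 0.02 m/s) ((((horizontal distance between bush_a_mid and pocket_1 below 0.014 m and height (world z) of bush_a_mid below 0.031 m and angle between bush_a_mid's own z axis and vertical below 0.17 rad and linear speed of bush_a below 0.02 m/s) and (horizontal distance between bush_b_mid and pocket_2 below 0.014 m and height (world z) of bush_b_mid below 0.031 m and angle between bush_b_mid's own z axis and vertical below 0.17 rad and linear speed of bush_b below 0.02 m/s)) or ((horizontal distance between bush_a_mid and pocket_2 below 0.014 m and height (world z) of bush_a_mid below 0.031 m and angle between bush_a_mid's own z axis and vertical below 0.17 rad and linear speed of bush_a below 0.02 m/s) and (horizontal distance between bush_b_mid and pocket_1 below 0.014 m and height (world z) of bush_b_mid below 0.031 m and angle between bush_b_mid's own z axis and vertical below 0.17 rad and linear speed of bush_b below 0.02 m/s)))); the robot touches nothing.
It fails at once if the steel sleeve is moved more than 30 mm (distance of sleeve from where it was at the start of the episode above 0.03 m).
It fails at once if the nut is moved more than 30 mm (distance of nut from where it was at the start of the episode above 0.03 m).
It fails at once if the oil filter is moved more than 30 mm (distance of filter from where it was at the start of the episode above 0.03 m).
It also fails if it takes over 51 s, if anything falls off the work surface, if the arm or the gripper's body presses on something with over 40 N, if the wrist force passes 120 N, or if a joint passes its speed limit or range.

ROBOT

A 6-joint arm with a two-finger parallel gripper is mounted at the origin on the work surface. World frame = base frame: x ahead of the robot, y to its left, z up, the work surface at z = 0. Lengths are in m, angles in rad, forces in N, time in s.
With the tool pointing down it reaches from about 0.3 to 0.775 m from the base axis. Payload 14.6 kg.
Tool frame: the origin (TCP) lies at the centre of the arm's flange, where the gripper is bolted on; the fingertips stand 199 mm ahead of it and the grasp point (between the pads) lies ctrl.tcp_to_grasp ahead of it (ctrl.tcp_to_grasp is the distance from the TCP to the grasp point, in m); z points along the fingers, y is the line along which they close (so a half turn about z gives the same grasp; the last joint's range is limited). The gripper opens to 94 mm and grips with 3 to 60 N. Pads are 16 mm wide; open, the fingers measure 119 mm over their backs; the gripper's body (75 mm by 177 mm) begins 78 mm behind the grasp point.
Start: joints at [1.278, 0.3, 1.521, -0, 1.321, -0.067], TCP at [0.123, 0.536, 0.405] pointing down, gripper open.
Joint ranges: [-3.03, 3.03], [-0.79, 2.21], [0.23, 2.52], [-1.04, 4.18], [0, 3.07], [-2.55, 2.55]. Speed limits (rad/s): [2.22, 2.22, 2.57, 3.14, 3.14, 3.14].

INTERFACE

Orientations are given as [roll, pitch, yaw] about the fixed x, y, z axes, in that order (R = Rz(yaw) Ry(pitch) Rx(roll)).
In Python, from station import ctrl gives the robot as it stands. The module is installed in compiled form; this text tells all that it offers.
- The arm moves only by the shell command python3 -m jog 'ROWS' [OPENING] [FORCE]. ROWS is JSON, a list of rows, each a list of 6 numbers: the shift along the tool's x, y, z in cm, then the turn, a rotation vector about the tool's x, y, z in rad. In form: [[tx, ty, tz, ax, ay, az], ...]. A call has 1 to 8 rows; each row is the pose to reach, as a shift and turn from the pose commanded when the call began, along the tool's axes at that moment; what a row does not reach only later rows make up. A row lasts 1/10 s, in which the tool goes at most 50 mm and 8.59 degrees, less where a joint would pass 70% of its speed; a pose out of reach is approached as far as the arm can. A call with a gripper value outside its range is refused whole. OPENING is the opening in per cent of the stroke, from 0 (shut) to 100 (fully open), set as the call begins (- or left out, the last holds). The fingers move at their own pace and stop on an object; FORCE is the grip in N (left out, the last holds). Time passes only in rows, so rows that repeat a pose let the fingers close. It gives the time, the measured TCP pose, the force, the opening and the grip force at its end, in the units of the state.
- ctrl.get_obs(): the state, without advancing time (a new reading comes with each control period).
- ctrl.camera(name): name is "scene" or "top" or "wrist"; returns a dict with "img" (384x512x3 uint8, blue, green, red), "intrinsics" (3x3 intrinsics, pixels), "R" (3x3) and "t" (3): a world point X has camera coordinates R X + t. Camera axes: x right, y down, z forward; pixel columns grow to the right and rows downward; lengths in m; the calibration is good to about 2 mm. A picture is of the moment at which its call begins. There is no depth.
- ctrl.hand_in(): hands the job in; it is judged then, once.
The state is a dict: "time_s": time; "qpos": joint angles; "joint_vel": joint speeds; "tau": joint torques, N m; "ee_pos": TCP position; "eef_rot": TCP orientation; "force": force on the tool from outside, world axes, zero at the start; "moment": the same for the moment, N m; "grip_width": finger opening in m; "grip_force": force on a finger pad.
Only numpy, scipy, OpenCV 4.12 (cv2) and the standard library are available. Lean on these libraries where they do the work, as an engineer would, in place of code of your own. Each camera call takes 0.05 s, during which the arm holds its last target. There are 200 camera calls.

## Working session

There is one attempt and no reset: what is moved stays moved. The work goes in short steps, Python scripts to look and compute and a shell command to move; the robot and the scene stay as the last step left them, time stands still between calls to the robot, and variables do not carry over. Pictures are saved under pics/ and viewed, at most 10 in all, crops included, and the job is handed in when it is done.

```bash
mkdir -p pics; python3 - <<'E'
from station import ctrl
import cv2,pickle
d={n:ctrl.camera(n) for n in("top","scene")}
pickle.dump(d,open('c0.pkl','wb'))
for n in d: cv2.imwrite(f'pics/{n}0.png',cv2.resize(d[n]["img"],(800,600),interpolation=cv2.INTER_CUBIC)); print(n,d[n]["intrinsics"],d[n]["R"],d[n]["t"])
o=ctrl.get_obs();print(o,ctrl.tcp_to_grasp)
E
```

```text
top [[425.83473337   0.         258.16033824]
 [  0.         425.83473337 192.05712482]
 [  0.           0.           1.        ]] [[-7.15758686e-04 -9.99726840e-01  2.33609476e-02]
 [-9.95013509e-01 -1.61797257e-03 -9.97271264e-02]
 [ 9.97376823e-02 -2.33158389e-02 -9.94740552e-01]] [-0.07775546  0.54665588  1.00009262]
scene [[436.44029686   0.         252.73691089]
 [  0.         436.44029686 184.92640417]
 [  0.           0.           1.        ]] [[ 0.69743455  0.71657771 -0.01007136]
 [ 0.44786449 -0.44678491 -0.77446797]
 [-0.55946622  0.53563012 -0.63253294]] [-0.33331509 -0.24367196  1.37337252]
{'time_s': 0.1, 'qpos': array([ 1.27841913e+00,  3.00396448e-01,  1.52149376e+00, -1.44224553e-05,
        1.32064331e+00, -6.66044458e-02]), 'joint_vel': array([-1.29602201e-03, -1.64273370e-04, -3.27670194e-03,  7.73735008e-05,
        7.41064544e-04,  1.23316383e-03]), 'tau': array([-1.05719395e-03, -5.32639790e+01, -3.53291488e+01,  7.09247100e-02,
        2.34524725e-02, -6.57832402e-05]), 'ee_pos': array([0.12312234, 0.53601828, 0.40416411]), 'eef_rot': array([-3.14065295e+00, -4.86799634e-05,  2.91582345e+00]), 'force': array([-0.18256789,  0.75162749,  0.35450011]), 'moment': array([-0.04156522,  0.02258856, -0.04474025]), 'grip_force': 0.0, 'grip_width': 0.0939097861423168} 0.1804
```

View pics/top0.png

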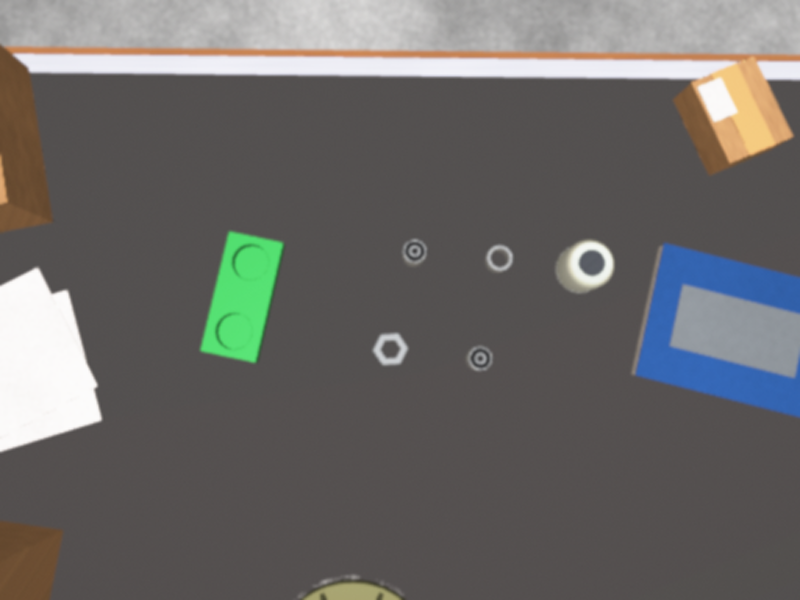

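View pics/scene0.png

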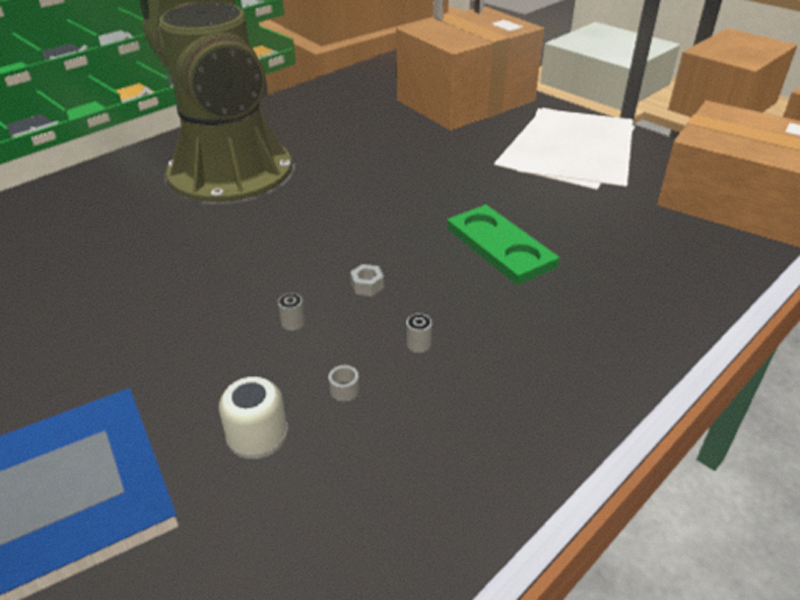

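The top view shows the bushes at about (415,251) and (480,358), the sleeve at (499,258), the nut at (390,349), the filter at (590,263) and the pockets at (251,262) and (235,331). In the scene view the bush tops are at (290,300) and (419,321). Next I'll enlarge both views for precise readings.

```bash
cat > h.py <<'E'
import numpy as np,pickle
def ray(c,u,v,z):
    K,R,t=(np.array(c[k]) for k in("intrinsics","R","t"))
    d=R.T@np.linalg.solve(K,[u,v,1]); o=-R.T@t
    return o+d*(z-o[2])/d[2]
def proj(c,X):
    p=np.array(c["intrinsics"])@(np.array(c["R"])@X+np.array(c["t"])); return p[:2]/p[2]
E
python3 - <<'E'
import pickle,cv2,numpy as np
d=pickle.load(open('c0.pkl','rb'))
a=cv2.resize(d['top']['img'][140:240,125:325],(800,400),interpolation=cv2.INTER_CUBIC)
b=cv2.resize(d['scene']['img'][125:230,170:370],(800,420),interpolation=cv2.INTER_CUBIC)
cv2.imwrite('pics/t1.png',a);cv2.imwrite('pics/s1.png',b)
from h import *
f=lambda p:(p+.5)*.64-.5
for n,u,v,z in[('A',415,251,.042),('B',480,358,.042),('P1',251,262,.02),('P2',235,331,.02),('sl',499,258,.028),('nut',390,349,.024),('fil',590,263,.08)]: print(n,ray(d['top'],f(u),f(v),z).round(4))
for n,u,v,z in[('B',290,300,.042),('A',419,321,.042)]: print(n,ray(d['scene'],f(u),f(v),z).round(4))
E
```

```text
A [ 0.6216 -0.0947  0.042 ]
B [ 0.4577 -0.1929  0.042 ]
P1 [0.6072 0.1602 0.02  ]
P2 [0.4996 0.1824 0.02  ]
sl [ 0.6134 -0.2264  0.028 ]
nut [ 0.4718 -0.0565  0.024 ]
fil [ 0.5977 -0.3532  0.08  ]
B [ 0.4588 -0.1932  0.042 ]
A [ 0.6221 -0.0935  0.042 ]
```

View pics/t1.png

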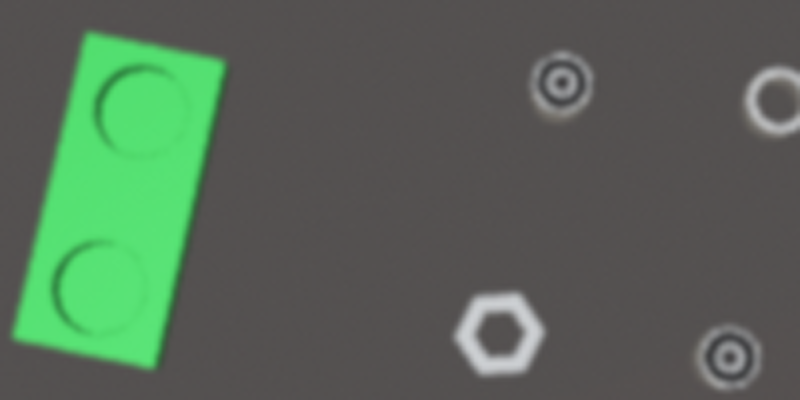

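View pics/s1.png

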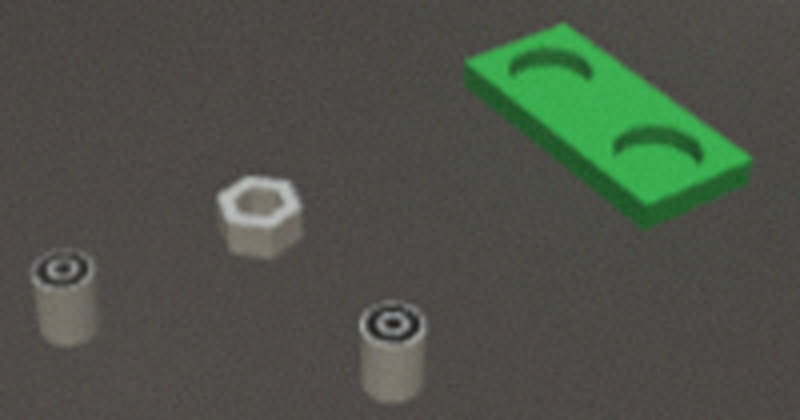

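In the enlarged top crop, the tray corners are at (86,32), (226,60), (156,369) and (12,338), with pockets near (142,111) and (100,288). The bush centres are at (562,83) and (729,357). In the scene crop, the bush tops are at (392,323) and (64,268), and the tray top corners at (564,23), (466,64), (645,205) and (751,158).

```bash
cat > m.py <<'E'
from h import *
d=pickle.load(open('c0.pkl','rb'))
T=lambda u,v,z:ray(d['top'],(u+.5)/4+124.5,(v+.5)/4+139.5,z)[:2]
S=lambda u,v,z:ray(d['scene'],(u+.5)/4+169.5,(v+.5)/4+124.5,z)[:2]
print('A',T(562,83,.042),S(392,323,.042));print('B',T(729,357,.042),S(64,268,.042))
ct=np.array([T(*p,.02) for p in[(86,32),(226,60),(156,369),(12,338)]])
cs=np.array([S(*p,.02) for p in[(751,158),(645,205),(466,64),(564,23)]])
for c in(ct,cs):
    print('edges',np.linalg.norm(c-np.roll(c,-1,0),axis=1).round(4))
    m=c.mean(0);ax=(c[0]+c[1]-c[2]-c[3]);ax/=np.linalg.norm(ax);print('ctr',m,'far',m+.055*ax,'near',m-.055*ax,'yaw',np.arctan2(ax[1],ax[0]))
print('circ',T(142.5,111,.02),T(100,288,.02))
E
python3 m.py
```

```text
A [ 0.62179557 -0.09396868] [ 0.62182279 -0.09432397]
B [ 0.45786927 -0.19252151] [ 0.45857362 -0.19242433]
edges [0.0872 0.192  0.0883 0.1907]
ctr [0.55406993 0.1729268 ] far [0.60791621 0.16172062] near [0.50022365 0.18413298] yaw -0.20518543678257298
edges [0.0869 0.1854 0.0878 0.1893]
ctr [0.55549057 0.17112734] far [0.60931928 0.15983706] near [0.50166187 0.18241761] yaw -0.20674747221321021
circ [0.6075396  0.16076388] [0.49972057 0.18384462]
```

```bash
cat > go.py <<'E'
import sys
from station import ctrl
import numpy as np
from scipy.spatial.transform import Rotation as Ro
o=ctrl.get_obs();R=Ro.from_euler('xyz',o['eef_rot'])
x=np.array([float(a) for a in sys.argv[1:4]])
Rt=Ro.from_euler('xyz',[np.pi,0,2.916])
print('t',o['time_s'],'pos',o['ee_pos'].round(4),'w',o['grip_width'],'shift cm',(R.inv().apply(x-o['ee_pos'])*100).round(2),'rot',(R.inv()*Rt).as_rotvec().round(3))
E
python3 go.py 0.6218 -0.094 0.32
```

```text
t 0.1 pos [0.1231 0.536  0.4042] w 0.0939097861423168 shift cm [-62.71 -50.23   8.46] rot [-0.001 -0.    -0.   ]
```

```bash
python3 -m jog '[[-62.7,-50.2,8.5,0,0,0],[-62.7,-50.2,8.5,0,0,0],[-62.7,-50.2,8.5,0,0,0],[-62.7,-50.2,8.5,0,0,0],[-62.7,-50.2,8.5,0,0,0],[-62.7,-50.2,8.5,0,0,0],[-62.7,-50.2,8.5,0,0,0],[-62.7,-50.2,8.5,0,0,0]]' 100 30; python3 go.py 0.6218 -0.094 0.32
```

```text
time_s: 0.9
ee_pos: [0.3709, 0.2223, 0.3624]
eef_rot: [3.141, 0.0, 2.916]
force: [0.3, 1.3, 0.2]
grip_width: 0.0939
grip_force: 0.0
t 0.9 pos [0.3709 0.2223 0.3624] w 0.09394300594127228 shift cm [-31.54 -25.22   4.24] rot [ 0.  0. -0.]
```

```bash
python3 -m jog '[[-31.5,-25.2,4.2,0,0,0],[-31.5,-25.2,4.2,0,0,0],[-31.5,-25.2,4.2,0,0,0],[-31.5,-25.2,4.2,0,0,0],[-31.5,-25.2,4.2,0,0,0],[-31.5,-25.2,4.2,0,0,0],[-31.5,-25.2,4.2,0,0,0],[-31.5,-25.2,4.2,0,0,0]]'; python3 -m jog '[[0,0,0,0,0,0],[0,0,0,0,0,0]]'; python3 go.py 0.6218 -0.094 0.2205
```

```text
time_s: 1.7
ee_pos: [0.6182, -0.0895, 0.3205]
eef_rot: [3.142, -0.001, 2.916]
force: [-0.2, 0.2, 0.2]
grip_width: 0.0938
grip_force: 0.0
time_s: 1.9
ee_pos: [0.6173, -0.0882, 0.32]
eef_rot: [3.142, -0.002, 2.914]
force: [-0.3, -0.2, -0.4]
grip_width: 0.0941
grip_force: 0.0
t 1.9 pos [ 0.6173 -0.0882  0.32  ] w 0.09412045756267172 shift cm [-0.59 -0.47  9.95] rot [ 0.    -0.002 -0.002]
```

```bash
python3 - <<'E'
from station import ctrl
import cv2
c=ctrl.camera("wrist");cv2.imwrite('pics/w1.png',c["img"])
from h import *
print(proj(c,np.array([.6218,-.094,.042])),proj(c,np.array([.6218+.018,-.094,.042])))
E
```

```text
[250.22801425 206.06855692] [255.3129027  226.65060735]
```

View pics/w1.png

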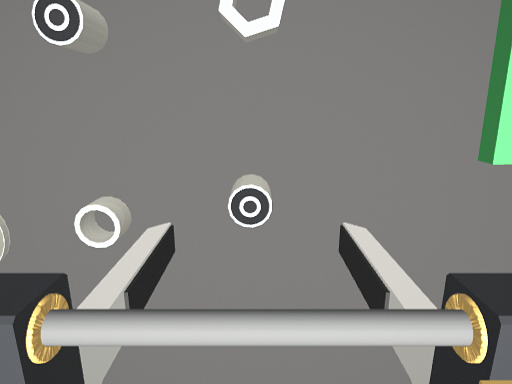

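The wrist view shows bush A's top at (250,207). The prediction was (250,206), so the position is confirmed and I'll descend and grip.

```bash
python3 -m jog '[[-0.6,-0.5,2,0,0,0],[-0.6,-0.5,4,0,0,0],[-0.6,-0.5,6,0,0,0],[-0.6,-0.5,8,0,0,0],[-0.6,-0.5,9.5,0,0,0],[-0.6,-0.5,9.9,0,0,0],[-0.6,-0.5,9.9,0,0,0]]';  python3 go.py 0.6218 -0.094 0.2205
```

```text
time_s: 2.65
ee_pos: [0.6219, -0.0933, 0.2223]
eef_rot: [3.142, -0.0, 2.916]
force: [0.2, 0.2, 0.4]
grip_width: 0.0946
grip_force: 0.0
t 2.65 pos [ 0.6219 -0.0933  0.2223] w 0.09462725438328139 shift cm [-0.01 -0.07  0.18] rot [ 0. -0.  0.]
```

```bash
python3 -m jog '[[0,0,0.1,0,0,0],[0,0,0.1,0,0,0],[0,0,0.1,0,0,0],[0,0,0.1,0,0,0],[0,0,0.1,0,0,0],[0,0,0.1,0,0,0],[0,0,0.1,0,0,0],[0,0,0.1,0,0,0]]' 0 30;  python3 go.py 0.608 0.161 0.3
```

```text
time_s: 3.45
ee_pos: [0.622, -0.0938, 0.2212]
eef_rot: [-3.142, 0.0, 2.916]
force: [0.0, -0.4, 0.4]
grip_width: 0.0352
grip_force: 30.0
t 3.45 pos [ 0.622  -0.0938  0.2212] w 0.03517812379346331 shift cm [ 7.07 24.52 -7.89] rot [-0.  0. -0.]
```

```bash
python3 -m jog '[[0,0,-2,0,0,0],[0,0,-5,0,0,0],[0,0,-8,0,0,0],[2,7,-8,0,0,0],[3.5,12,-8,0,0,0],[5,17,-8,0,0,0],[6.4,22,-8,0,0,0],[7.1,24.5,-8,0,0,0]]'; python3 -m jog '[[0,0,0,0,0,0],[0,0,0,0,0,0],[0,0,0,0,0,0]]'; python3 go.py 0.608 0.161 0.2265
```

```text
time_s: 4.25
ee_pos: [0.6074, 0.1577, 0.3011]
eef_rot: [-3.142, -0.0, 2.916]
force: [0.1, -0.1, -1.7]
grip_width: 0.0349
grip_force: 30.0
time_s: 4.55
ee_pos: [0.608, 0.1549, 0.3009]
eef_rot: [-3.141, -0.0, 2.915]
force: [0.7, 0.2, -1.3]
grip_width: 0.0356
grip_force: 30.0
t 4.55 pos [0.608  0.1549 0.3009] w 0.035569028872031824 shift cm [0.13 0.59 7.44] rot [-0.    -0.    -0.001]
```

```bash
python3 -m jog '[[0.1,0.6,0,0,0,0],[0.1,0.6,1.5,0,0,0],[0.1,0.6,3,0,0,0],[0.1,0.6,4.5,0,0,0],[0.1,0.6,4.5,0,0,0],[0.1,0.6,4.5,0,0,0]]'; python3 go.py 0.608 0.161 0.2265
python3 - <<'E'
from station import ctrl
import cv2
c=ctrl.camera("wrist");cv2.imwrite('pics/w2.png',c["img"])
E
```

```text
time_s: 5.15
ee_pos: [0.6083, 0.1618, 0.2556]
eef_rot: [-3.141, -0.001, 2.916]
force: [1.2, 0.0, -1.9]
grip_width: 0.0353
grip_force: 30.0
t 5.15 pos [0.6083 0.1618 0.2556] w 0.03529990181454901 shift cm [ 0.01 -0.08  2.91] rot [-0.    -0.001 -0.   ]
```

View pics/w2.png

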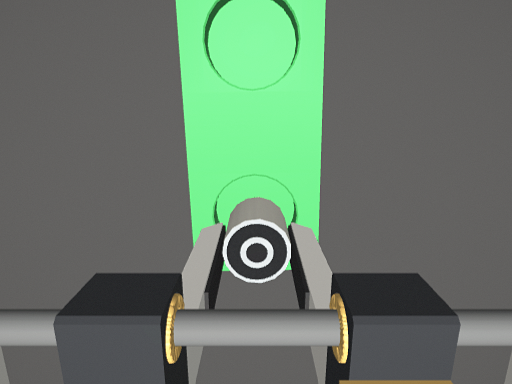

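Bush A is held upright between the pads, its top at (257,251), above the far pocket, whose rim centre is near (256,210). Now I'll lower it.

```bash
python3 -m jog '[[0,-0.1,1,0,0,0],[0,-0.1,2,0,0,0],[0,-0.1,2.6,0,0,0],[0,-0.1,2.9,0,0,0],[0,-0.1,2.9,0,0,0],[0,-0.1,2.9,0,0,0],[0,-0.1,2.9,0,0,0]]'; python3 go.py 0.608 0.161 0.226
```

```text
time_s: 5.9
ee_pos: [0.6081, 0.1609, 0.2275]
eef_rot: [3.141, 0.001, 2.916]
force: [1.2, 0.3, -1.3]
grip_width: 0.0352
grip_force: 30.0
t 5.9 pos [0.6081 0.1609 0.2275] w 0.03516407577675541 shift cm [0.01 0.   0.15] rot [ 0.     0.001 -0.   ]
```

```bash
python3 -m jog '[[0,0,0.1,0,0,0],[0,0,0.2,0,0,0],[0,0,0.2,0,0,0],[0,0,0.2,0,0,0]]'; python3 -m jog '[[0,0,0,0,0,0],[0,0,0,0,0,0],[0,0,0,0,0,0],[0,0,0,0,0,0],[0,0,0,0,0,0]]' 70; python3 -m jog '[[0,0,-1,0,0,0],[0,0,-3,0,0,0],[0,0,-6,0,0,0],[0,0,-10,0,0,0],[0,0,-10,0,0,0]]' 100;  python3 go.py 0.458 -0.1925 0.32
```

```text
time_s: 6.3
ee_pos: [0.608, 0.1609, 0.2252]
eef_rot: [-3.142, 0.0, 2.916]
force: [-0.3, 0.6, -0.7]
grip_width: 0.0353
grip_force: 30.0
time_s: 6.8
ee_pos: [0.608, 0.1609, 0.2252]
eef_rot: [3.142, 0.0, 2.916]
force: [-0.1, -0.4, -0.3]
grip_width: 0.0655
grip_force: 0.0
time_s: 7.3
ee_pos: [0.6085, 0.161, 0.3317]
eef_rot: [3.138, 0.008, 2.916]
force: [-0.9, -0.0, 0.9]
grip_width: 0.0939
grip_force: 0.0
t 7.3 pos [0.6085 0.161  0.3317] w 0.09385436885871029 shift cm [  6.76 -37.83   0.97] rot [ 0.004  0.008 -0.   ]
```

```bash
python3 -m jog '[[6.8,-37.8,0.5,0,0,0],[6.8,-37.8,0.5,0,0,0],[6.8,-37.8,0.5,0,0,0],[6.8,-37.8,0.5,0,0,0],[6.8,-37.8,0.5,0,0,0],[6.8,-37.8,0.5,0,0,0],[6.8,-37.8,0.5,0,0,0],[6.8,-37.8,0.5,0,0,0]]'; python3 -m jog '[[0,0,0,0,0,0],[0,0,0,0,0,0],[0,0,0,0,0,0],[0,0,0,0,0,0]]'; python3 go.py 0.458 -0.1925 0.221
python3 - <<'E'
from station import ctrl
import cv2
from h import *
c=ctrl.camera("top");w=ctrl.camera("wrist")
a=cv2.resize(c['img'][140:240,125:225],(500,500),interpolation=cv2.INTER_CUBIC)
b=cv2.resize(w['img'],(667,500))[:,180:480]
cv2.imwrite('pics/t2.png',np.hstack([a,b]))
p=proj(w,np.array([.458,-.1925,.042]));print('B pred in view',500+p[0]*1.302-180,p[1]*1.302)
p=proj(c,np.array([.608,.161,.046]));print('A pred',(p[0]-125)*5,(p[1]-140)*5)
E
```

```text
time_s: 8.1
ee_pos: [0.4557, -0.1945, 0.3205]
eef_rot: [-3.141, 0.001, 2.915]
force: [0.7, -0.3, -0.4]
grip_width: 0.0939
grip_force: 0.0
time_s: 8.5
ee_pos: [0.4576, -0.1913, 0.3202]
eef_rot: [3.142, 0.0, 2.917]
force: [-0.5, -0.4, -0.1]
grip_width: 0.0942
grip_force: 0.0
t 8.5 pos [ 0.4576 -0.1913  0.3202] w 0.09421642773270292 shift cm [-0.07 -0.11  9.92] rot [0.    0.    0.001]
B pred in view 651.7671680477899 259.526933428124
A pred 164.52981238762675 127.2987079997614
```

View pics/t2.png

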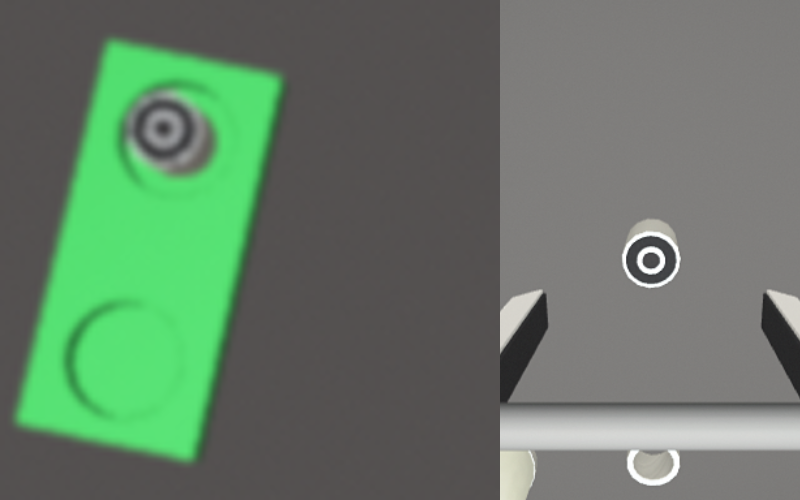

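Bush A is in the far pocket, its top at (163,128) against a predicted (165,127). Bush B's top is at (651,260), where the prediction was (652,260). I'll descend on B.

```bash
python3 -m jog '[[-0.1,-0.1,2,0,0,0],[-0.1,-0.1,4,0,0,0],[-0.1,-0.1,6,0,0,0],[-0.1,-0.1,8,0,0,0],[-0.1,-0.1,9.5,0,0,0],[-0.1,-0.1,9.9,0,0,0],[-0.1,-0.1,9.9,0,0,0],[-0.1,-0.1,9.9,0,0,0]]';  python3 go.py 0.458 -0.1925 0.221
```

```text
time_s: 9.4
ee_pos: [0.4582, -0.1934, 0.2219]
eef_rot: [-3.141, 0.001, 2.916]
force: [-0.0, -0.2, 0.4]
grip_width: 0.0936
grip_force: 0.0
t 9.4 pos [ 0.4582 -0.1934  0.2219] w 0.09362339381680272 shift cm [0.04 0.08 0.08] rot [-0.     0.001  0.   ]
```

```bash
python3 -m jog '[[0,0.1,0.1,0,0,0],[0,0.1,0.1,0,0,0],[0,0.1,0.1,0,0,0],[0,0.1,0.1,0,0,0],[0,0.1,0.1,0,0,0],[0,0.1,0.1,0,0,0],[0,0.1,0.1,0,0,0],[0,0.1,0.1,0,0,0]]' 0 30;  python3 go.py 0.5005 0.1835 0.3
```

```text
time_s: 10.2
ee_pos: [0.4581, -0.1925, 0.2201]
eef_rot: [-3.142, -0.0, 2.916]
force: [-0.9, -0.3, -0.1]
grip_width: 0.0353
grip_force: 30.0
t 10.2 pos [ 0.4581 -0.1925  0.2201] w 0.03534787005741489 shift cm [ 4.28 37.6  -7.99] rot [-0. -0. -0.]
```

```bash
python3 -m jog '[[0,0,-2,0,0,0],[0,0,-5,0,0,0],[0,0,-8,0,0,0],[0,0,-8,0,0,0]]'; python3 go.py 0.5005 0.1835 0.3; python3 -m jog '[[4.3,37.6,0,0,0,0],[4.3,37.6,0,0,0,0],[4.3,37.6,0,0,0,0],[4.3,37.6,0,0,0,0],[4.3,37.6,0,0,0,0],[4.3,37.6,0,0,0,0],[4.3,37.6,0,0,0,0],[4.3,37.6,0,0,0,0]]'; python3 -m jog '[[0,0,0,0,0,0],[0,0,0,0,0,0],[0,0,0,0,0,0],[0,0,0,0,0,0]]'; python3 go.py 0.5005 0.1835 0.2545
```

```text
time_s: 10.6
ee_pos: [0.4586, -0.1927, 0.3035]
eef_rot: [-3.14, 0.005, 2.916]
force: [0.5, 0.1, -1.5]
grip_width: 0.0351
grip_force: 30.0
t 10.6 pos [ 0.4586 -0.1927  0.3035] w 0.03506376552834518 shift cm [ 4.34 37.61  0.28] rot [-0.001  0.005 -0.   ]
time_s: 11.4
ee_pos: [0.5, 0.1867, 0.2991]
eef_rot: [-3.141, -0.001, 2.918]
force: [1.2, -0.2, -1.3]
grip_width: 0.0356
grip_force: 30.0
time_s: 11.8
ee_pos: [0.5005, 0.1826, 0.3]
eef_rot: [-3.141, -0.0, 2.914]
force: [-0.1, -0.4, -1.1]
grip_width: 0.0356
grip_force: 30.0
t 11.8 pos [0.5005 0.1826 0.3   ] w 0.03558587779968373 shift cm [0.02 0.09 4.55] rot [-0.    -0.    -0.002]
```

```bash
python3 -m jog '[[0,0.1,1.5,0,0,0],[0,0.1,3,0,0,0],[0,0.1,4.5,0,0,0],[0,0.1,5.5,0,0,0],[0,0.1,6.5,0,0,0],[0,0.1,7.1,0,0,0],[0,0.1,7.1,0,0,0],[0,0.1,7.1,0,0,0]]'; python3 go.py 0.5005 0.1835 0.2245
```

```text
time_s: 12.6
ee_pos: [0.5007, 0.1846, 0.2295]
eef_rot: [3.141, 0.0, 2.916]
force: [-0.1, -0.1, -0.9]
grip_width: 0.0355
grip_force: 30.0
t 12.6 pos [0.5007 0.1846 0.2295] w 0.035497812977814 shift cm [-0.   -0.11  0.5 ] rot [ 0.  0. -0.]
```

```bash
python3 -m jog '[[0,-0.1,0.2,0,0,0],[0,-0.1,0.4,0,0,0],[0,-0.1,0.5,0,0,0],[0,-0.1,0.5,0,0,0],[0,-0.1,0.5,0,0,0]]'; python3 -m jog '[[0,0,0,0,0,0],[0,0,0,0,0,0],[0,0,0,0,0,0],[0,0,0,0,0,0],[0,0,0,0,0,0]]' 70; python3 -m jog '[[0,0,-1,0,0,0],[0,0,-3,0,0,0],[0,0,-6,0,0,0],[0,0,-10,0,0,0],[5,0,-12,0,0,0],[10,0,-12,0,0,0],[10,0,-12,0,0,0],[10,0,-12,0,0,0]]'
python3 - <<'E'
from station import ctrl
import cv2
from h import *
c=ctrl.camera("top");s=ctrl.camera("scene")
a=cv2.resize(c['img'][140:240,125:205],(400,500),interpolation=cv2.INTER_CUBIC)
b=cv2.resize(s['img'][120:220,285:365],(400,500),interpolation=cv2.INTER_CUBIC)
cv2.imwrite('pics/t3.png',np.hstack([a,b]))
for q in([.608,.161,.046],[.5005,.1835,.046]):
  p=proj(c,np.array(q));r=proj(s,np.array(q));print((p[0]-125)*5,(p[1]-140)*5,(r[0]-285)*5+400,(r[1]-120)*5)
E
```

```text
time_s: 13.1
ee_pos: [0.5004, 0.1836, 0.2242]
eef_rot: [3.142, 0.0, 2.916]
force: [-0.7, 0.0, -1.5]
grip_width: 0.0356
grip_force: 30.0
time_s: 13.6
ee_pos: [0.5004, 0.1836, 0.2242]
eef_rot: [3.142, 0.0, 2.916]
force: [0.4, -0.6, -0.3]
grip_width: 0.0655
grip_force: 0.0
time_s: 14.4
ee_pos: [0.4023, 0.2062, 0.3452]
eef_rot: [3.141, 0.001, 2.917]
force: [-0.3, -0.1, 0.5]
grip_width: 0.0657
grip_force: 0.0
164.52981238762675 127.2987079997614 650.2267678503326 166.66783978539328
111.16146614497382 353.4760998844042 514.2016204907181 67.23493490943966
```

View pics/t3.png

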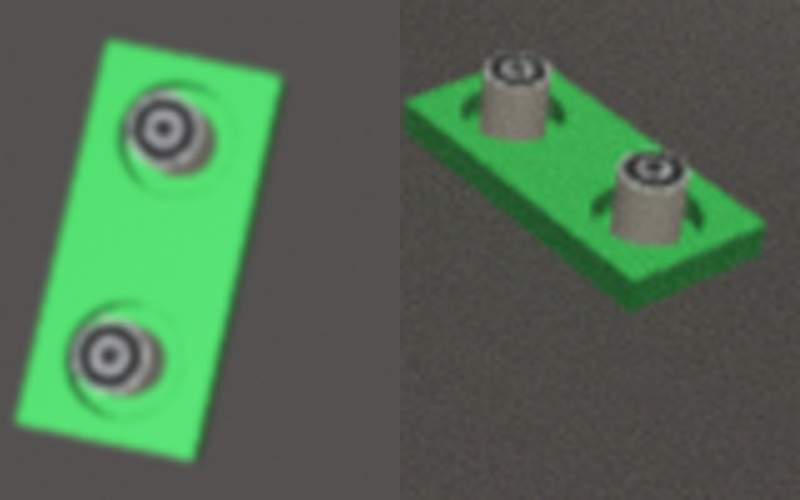

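Both bushes stand upright in their pockets. Their tops are at (163,128) and (109,356) in the top view, and (655,169) and (517,69) in the scene view. All are within a few crop pixels of the predictions, so I'm handing in.

```bash
python3 -c "
from station import ctrl
print(ctrl.hand_in())"
```

```text
the job is handed in; nothing more can be done
None
```

I placed both bushes upright, one in each tray pocket, released them, backed the arm clear and handed the job in at about 14.5 s; the hand-in gave no verdict, but the last pictures showed both in place, and I never touched the sleeve, nut or filter.

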